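# Lay a standing blank down in the cut-off jig and clamp it against the stop

## Task

A pine blank has been left standing on end in the long cut-off jig on the bench. Tip it over with a fingertip towards the end block so that it lies flat between the fences, push it along until it butts fully against the end block, and only then press the toggle clamp's lever all the way down so that its rubber foot holds the blank. Only push: do not lift or carry the blank, and leave the other things on the bench where they are.

Things in the scene. Friction and masses are not known exactly. Their poses are not given: they have to be found in the camera images.
- jig: Cut-off jig fixed to the bench (not the small square jig at the bench's front edge). Plywood base 120 (x) x 380 (y) x 18 high; origin: centre of its underside, z up. Its y axis runs along the channel from the open tail (-y, the robot's right) to the end block (+y, left). Bed at z = 18. Two wooden fences, 20 thick, 20 above the bed, y = -165 to 85, leave a channel 50 wide about x = 0
- stop_face (a point): Length stop: centre of the end block's face that looks down the channel, jig frame (0, 85, 40.5), 22.5 above the bed; axes as the jig's. The end block is 90 wide, fills y = 85 to 190 of the jig and its top is at z = 62. The blank is home when blank_head is here
- blank: Pine blank 45 x 120 x 45 (own x, y, z), 0.11 to 0.23 kg, loose, standing on end on the bed, 2.5 play to each fence. Its y axis is its long axis, up while it stands. Origin: centre of the long face towards the end block, 60 above the bed and 140 to 190 from the stop. Tipped that way it lies on this face, z up, y along the jig's y, 20 to 70 short of the stop. Falls by itself past about 21 degrees
- blank_head (a point): Centre of the blank's square end that is on top while it stands; the end that must butt against the end block
- blank_foot (a point): Centre of the blank's other square end, on which it stands at the start and where it is pushed along once it lies
- lever_pivot (a point): Pivot of the clamp's lever, jig frame (0, 160, 100). The toggle clamp stands on the end block, all in the jig's plane x = 0: the lever turns about the jig's x axis and points away from the channel, beyond the end block; the arm points over the channel (pivot at y = 122, z = 88) and while open stands up to about z = 175
- clamp_lever (a joint): Clamp lever, rad. 0 = open, as at the start: the lever rises 1.06 rad (61 degrees) above level. 1.0 = fully down, clamp closed: it rises 0.06 (3 degrees), pointing along the jig's +y. Pressing it down lowers the arm; the linkage goes over centre at 0.93 and then locks at 1.0. Before that it stays about where it is left. Pressing takes 1 to 6 N
- lever_grip (a point): Point on the axis of the lever's straight round black grip, 90 from the lever's pivot. The grip is 18 thick, runs from 50 to 118 from the pivot
- clamp_foot: Foot of the clamp: rubber tip 17 across on a sprung spindle at the end of the arm; origin on the arm, 82 from the arm's pivot, the tip 28 below it. Closed on the blank it presses with about 9 N, 45 behind the stop
- marker: Bystander: felt marker, white with a black cap, 16 x 132 x 17, lying beside the jig. Origin at the centre of its underside
- offcut: Bystander: small flat pine offcut, 38 x 88 x 19, lying beside the jig. Origin at the centre of its underside
- tape_roll: Bystander: blue roll of masking tape, 108 across, 24 high, lying flat. Origin at the centre of its underside
- tape_measure: Bystander: large grey tape measure, 43 x 100 x 77, standing at the robot's side of the jig's right half. Origin at the centre of its underside
- spring_clamp: Bystander: black spring clamp, 66 x 159 x 16, lying at the right front. Origin at the centre of its underside
- screwdriver: Bystander: red-handled screwdriver, 29 x 198 x 28, lying to the left. Origin at the centre of its underside
- red_level: Bystander: red torpedo level, 31 x 216 x 21, lying to the left. Origin at the centre of its underside
- spray_cup_0: Bystander: grey and red plastic cup, 73 across, 96 high, standing upside down to the right. Origin at the centre of its underside
There are look-alikes about, which are no part of the job. What is meant by the blank is not yellow, and is the larger of those in its own colour.

How it is judged (in metres and radians):
On the way:
1. the blank lies flat between the fences with its end against the end block while the clamp is still open (angle between blank's own z axis and vertical below 0.06 rad and y of blank_head in the frame of stop_face between -0.0035 and 0.003 m and z of blank_head in the frame of stop_face between -0.005 and 0.005 m and x of blank_head in the frame of stop_face between -0.006 and 0.006 m and angle between the y axis of blank and the y axis of jig, either way round below 0.08 rad and value of joint clamp_lever below 0.4 rad), for 0.2 s.
At the end, for the whole second after the job is handed in: The blank lies flat on the bed between the fences (within 0.06 rad), its end within 3.5 mm of the end block's face and at rest; the lever is fully down (above 0.96 of its 1.0 rad) and the clamp's foot presses on the blank with more than 4 N (angle between blank's own z axis and vertical below 0.06 rad and y of blank_head in the frame of stop_face between -0.0035 and 0.003 m and z of blank_head in the frame of stop_face between -0.005 and 0.005 m and x of blank_head in the frame of stop_face between -0.006 and 0.006 m and angle between the y axis of blank and the y axis of jig, either way round below 0.08 rad and value of joint clamp_lever above 0.96 rad and contact force between clamp_foot and blank above 4 N and linear speed of blank below 0.02 m/s); the robot touches nothing.
It fails at once if the blank is lifted (its foot end more than about 40 mm above the bed, 20 mm higher than when it lies) (height (world z) of blank_foot above 0.06 m).
It fails at once if another thing on the bench is moved more than 30 mm (distance of any of marker, offcut, tape_roll, tape_measure, spring_clamp, screwdriver, red_level, spray_cup_0 from where it was at the start of the episode above 0.03 m).
It also fails if it takes over 56 s, if anything falls off the work surface, if the arm or the gripper's body presses on something with over 40 N, if the wrist force passes 120 N, or if a joint passes its speed limit or range.

## Robot

A 6-joint arm with a two-finger parallel gripper is mounted at the origin on a cart in front of the work surface, level with it; the furniture and walls round the work are solid. World frame = base frame: x ahead of the robot, y to its left, z up, the work surface at z = 0. Lengths are in m, angles in degrees, forces in N, time in s.
With the tool pointing down it reaches from about 0.25 to 0.725 m from the base axis. Payload 9.7 kg.
Tool frame: the origin (TCP) lies between the finger pads; the fingertips stand 25 mm ahead of it and the grasp point (between the pads) lies 6 mm ahead of it; z points along the fingers, y is the line along which they close (so a half turn about z gives the same grasp; the last joint's range is limited). The gripper opens to 85 mm and grips with 20 to 120 N. Pads are 22 mm wide; open, the fingers measure 114 mm over their backs; the gripper's body (76 mm by 85 mm) begins 54 mm behind the grasp point. The pads swing forward as they close: fully open they stand 13 mm farther back than shut.
Start: joints at [74.37, 4.979, 10.078, 95.1, 0, 90], TCP at [0.148, 0.53, 0.256] pointing down, gripper open.
Joint ranges: [-179.16, 179.16], [-48.56, 103.87], [-65.8, 70.77], [-126.05, 130.52], [-82.76, 87.17], [-180, 180]. Speed limits (degrees/s): [127.2, 127.2, 147.25, 180, 180, 180].

## Interface

Orientations are given as [roll, pitch, yaw] about the fixed x, y, z axes, in that order (R = Rz(yaw) Ry(pitch) Rx(roll)).
In Python, from workcell import bot gives the robot as it stands. The module is installed in compiled form; this text tells all that it offers.
- The arm moves only by the shell command python3 -m pendant [FORCE], which reads ROWS from standard input. ROWS is 1 to 5 rows, one to a line, with the numbers parted by spaces; each row has 5 numbers: dx, dy, dz in m, then a turn about the tool's z in degrees, then the finger opening in m; each row is the pose to reach, as a shift and turn from the pose commanded when the command began, along the tool's axes at that moment; what a row does not reach only later rows make up. A row lasts 1/12 s, in which the tool goes at most 0.0417 m and 7.16 degrees, less where a joint would pass 70% of its speed; a pose out of reach is approached as far as the arm can. The fingers move at their own pace and stop on an object; FORCE is the grip in N (left out, the last holds). Time passes only in rows, so rows that do not move let the fingers close. It prints the time, the measured TCP pose, the force, the opening and the grip force at its end. Input that does not fit is refused with a message, and nothing moves.
- bot.get_obs(): the state, without advancing time (a new reading comes with each control period).
- bot.camera(name): name is "side" or "top"; returns the picture (400x640x3 uint8, blue, green, red); there is no depth.
- bot.camera_info(name): a dict with "mtx" (3x3 intrinsics, pixels), "k1" (the pictures are not rectified: a ray, as slopes to the right and down, at radius r is drawn at 1 + k1 r^2 times it, then the intrinsics apply), "extrinsics" (4x4, takes a point from camera to world coordinates). Camera axes: x right, y down, z forward; pixel columns grow to the right and rows downward; lengths in m; the calibration is good to about 2 mm. A picture is of the moment at which its call begins. camera_info takes no time and is no camera call.
- bot.job_done(): hands the job in; it is judged then, once.
The state is a dict: "time": time; "q": joint angles; "qd": joint speeds; "joint_efforts": joint torques, N m; "ee_pos": TCP position; "tcp_rot": TCP orientation; "wrist_force": force on the tool from outside, world axes, zero at the start; "torque": the same for the moment, N m; "opening": finger opening in m; "grasp_force": force on a finger pad.
Only numpy, scipy, OpenCV 4.12 (cv2) and the standard library are available. Lean on these libraries where they do the work, as an engineer would, in place of code of your own. Each camera call takes 0.05 s, during which the arm holds its last target. There are 200 camera calls.

## Working session

There is one attempt and no reset: what is moved stays moved. The work goes in short steps, Python scripts to look and compute and a shell command to move; the robot and the scene stay as the last step left them, time stands still between calls to the robot, and variables do not carry over. Pictures are saved under pics/ and viewed, at most 10 in all, crops included, and the job is handed in when it is done.

```bash
mkdir -p pics
python3 - <<'E'
from workcell import bot
import cv2,numpy as np
for n in("top","side"):
    cv2.imwrite(f"pics/{n}0.png",bot.camera(n))
    i=bot.camera_info(n);print(n,np.round(i["mtx"],1).tolist(),i["k1"],np.round(i["extrinsics"],3).tolist())
o=bot.get_obs();print({k:np.round(v,3).tolist() for k,v in o.items()})
E
```

```text
top [[447.2, 0.0, 314.6], [0.0, 447.2, 198.0], [0.0, 0.0, 1.0]] -0.08963057266779206 [[0.025, -0.983, 0.182, 0.265], [-1.0, -0.026, -0.007, -0.029], [0.011, -0.182, -0.983, 1.518], [0.0, 0.0, 0.0, 1.0]]
side [[441.2, 0.0, 322.8], [0.0, 441.2, 197.4], [0.0, 0.0, 1.0]] -0.03778926612630349 [[0.718, -0.564, 0.407, -0.059], [-0.696, -0.592, 0.407, -0.609], [0.012, -0.575, -0.818, 1.26], [0.0, 0.0, 0.0, 1.0]]
{'time': 0.1, 'q': [74.369, 5.01, 10.038, 95.097, 0.001, 89.997], 'qd': [-0.011, -0.053, 0.147, 0.067, -0.022, 0.045], 'joint_efforts': [-0.001, -52.156, 46.565, 0.016, -0.0, 0.0], 'ee_pos': [0.148, 0.53, 0.256], 'tcp_rot': [-179.932, -0.001, 164.372], 'wrist_force': [0.424, -0.46, 0.501], 'torque': [-0.008, 0.026, 0.064], 'grasp_force': 0.0, 'opening': 0.085}
```

View pics/top0.png

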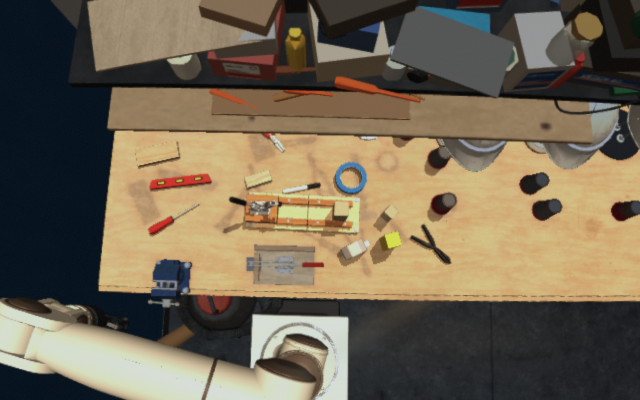

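View pics/side0.png

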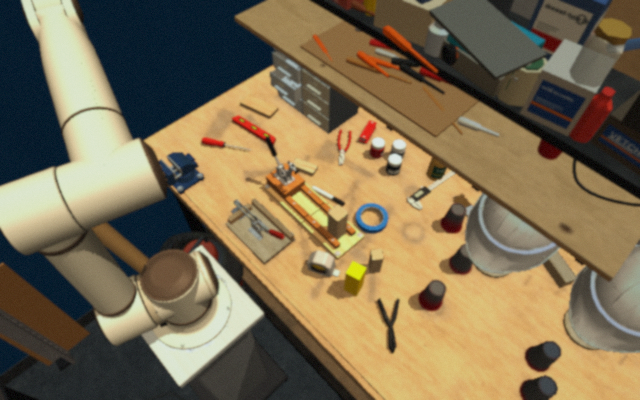

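The full views show the jig at top (245–358, 195–232). Candidates for the blank are:
- the pine block standing in the jig's right half: top (341,208), side (338,220)
- the smaller pine block outside the jig: top (389,213), side (376,262)
- the yellow block: top (392,240), side (356,280)
- the flat offcut: top (258,180)

By the description, the blank is the one in the jig. I'll check that in a close crop.

Run:
```python
import cv2,numpy as np
t=cv2.imread("pics/top0.png")[180:250,230:405];s=cv2.imread("pics/side0.png")[130:275,235:400]
t=cv2.resize(t,None,fx=4.5,fy=4.5,interpolation=2);cv2.imwrite("pics/c1.png",t)
s=cv2.resize(s,None,fx=4,fy=4,interpolation=2);cv2.imwrite("pics/c2.png",s)
```

```text
(no output)
```

View pics/c1.png

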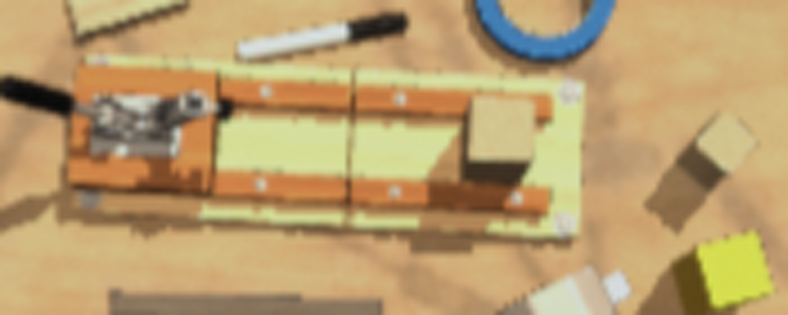

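View pics/c2.png

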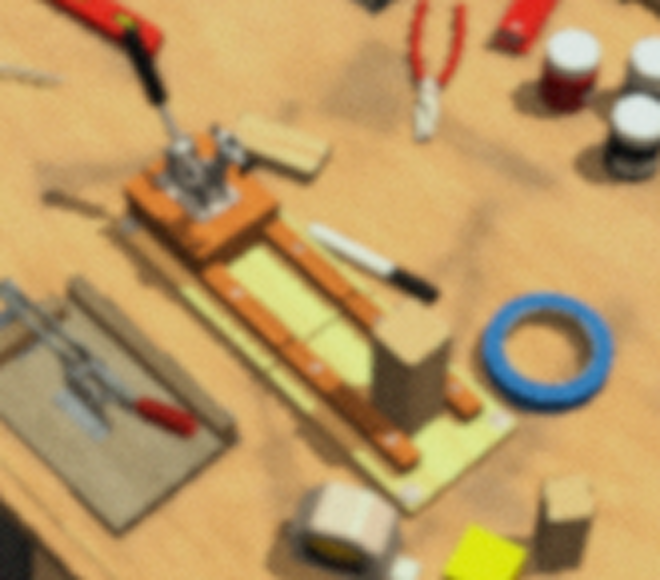

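The crops confirm it. The blank standing in the jig, with its top at about full-frame top (342,208) and side (337,212), is clearly larger than the loose pine block at (389,213). Next I fit the jig and blank poses from the corners.

```bash
cat > h.py <<'E'
from workcell import bot
import numpy as np,cv2
from scipy.optimize import least_squares
I={n:bot.camera_info(n) for n in("top","side")}
def proj(n,P):
    i=I[n];E=np.linalg.inv(i["extrinsics"]);P=np.atleast_2d(P)
    return cv2.projectPoints(P.astype(float),cv2.Rodrigues(E[:3,:3])[0],E[:3,3],np.array(i["mtx"]),np.array([i["k1"],0,0,0.]))[0][:,0]
def w(p,L):  # jig->world
    c,s=np.cos(p[2]),np.sin(p[2]);L=np.atleast_2d(L)
    return np.c_[p[0]+c*L[:,0]-s*L[:,1],p[1]+s*L[:,0]+c*L[:,1],L[:,2]]
E
cat > fit.py <<'E'
from h import *
T=[((45,190,62),(78,66)),((45,85,62),(217,72)),((-45,85,62),(212,190)),((-45,190,62),(68,187)),((60,-190,18),(583,82)),((-60,-190,18),(577,235)),((45,-165,38),(552,95)),((-45,-165,38),(548,212))]
S=[((-45,190,62),(127,190)),((45,85,62),(278,205)),((-60,-190,18),(408,503)),((60,-190,18),(517,425))]
A=np.array
tl=A([a for a,b in T])/1e3;tp=A([b for a,b in T])/4.5+(230,180)
sl=A([a for a,b in S])/1e3;sp=A([b for a,b in S])/4+(235,130)
f=lambda p:np.r_[(proj("top",w(p,tl))-tp).ravel(),(proj("side",w(p,sl))-sp).ravel()]
r=least_squares(f,[.45,.05,0],loss="soft_l1");p=r.x;print("jig",p,np.round(f(p).reshape(-1,2),1).tolist())
np.save("jig.npy",p)
# blank: jig y centre c, top z=138
bt=A([(473,97),(535,98),(531,160),(470,154)])/4.5+(230,180);bs=A([(372,345),(403,300),(450,315),(415,365)])/4+(235,130)
for n,o in(("top",bt),("side",bs)):
    g=lambda q:proj(n,w(p,[[q[0],q[1],.138]]))[0]-o.mean(0)
    print(n,"blank centre in jig",least_squares(g,[0,-.08]).x)
for k,v in dict(stop=(0,85,40.5),pivot=(0,160,100),grip=(0,160+90*np.cos(1.06),100+90*np.sin(1.06)),gripend=(0,160+118*np.cos(1.06),100+118*np.sin(1.06)),closedgrip=(0,250,105)).items():
    W=w(p,A(v)/1e3)[0];print(k,W.round(4),proj("top",W).round(0),proj("side",W).round(0))
E
python3 fit.py
```

```text
jig [ 0.49240185 -0.00338009 -0.02160845] [[-0.5, -0.4], [0.2, -0.2], [-0.4, 0.5], [-0.3, -0.4], [0.4, -0.5], [0.7, 0.4], [0.4, -0.5], [0.5, 0.1], [-2.6, -0.8], [-0.4, -0.6], [0.3, 2.8], [-0.3, -0.1]]
top blank centre in jig [ 0.00061778 -0.12076631]
side blank centre in jig [ 0.00163936 -0.1199656 ]
stop [0.4942 0.0816 0.0405] [[278. 210.]] [[294. 192.]]
pivot [0.4959 0.1566 0.1   ] [[253. 206.]] [[279. 168.]]
grip [0.4968 0.2006 0.1785] [[236. 201.]] [[269. 145.]]
gripend [0.4971 0.2143 0.2029] [[230. 200.]] [[266. 138.]]
closedgrip [0.4978 0.2466 0.105 ] [[225. 205.]] [[262. 152.]]
```

The fit residuals are mostly under 0.7 px, so the jig is at (0.492, −0.003) with yaw −1.24°. The blank stands at jig y ≈ −0.120. I'll close the fingers, turn the tool to the jig's axes (tool x = jig +y, tool y = jig +x) and travel to behind the blank.

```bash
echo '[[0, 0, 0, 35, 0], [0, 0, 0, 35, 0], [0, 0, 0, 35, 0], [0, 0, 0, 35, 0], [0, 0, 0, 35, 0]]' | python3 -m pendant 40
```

```text
refused: ROWS must be rows one to a line, with the numbers parted by spaces. Nothing was moved.
```

Refused on format, not on reach. It needs rows one to a line, with the numbers parted by spaces.

```bash
echo '0 0 0 35 0
0 0 0 35 0
0 0 0 35 0
0 0 0 35 0
0 0 0 35 0' | python3 -m pendant 40
echo '0 0 0 35 0
0 0 0 35 0
0 0 0 35 0
0 0 0 35 0
0 0 0 35 0' | python3 -m pendant
echo '0 0 0 5.6 0
0 0 0 5.6 0' | python3 -m pendant
cat > j.py <<'E'
from h import *
p=np.load("jig.npy");o=bot.get_obs();e=o["ee_pos"];d=np.array(e[:2])-p[:2];c,s=np.cos(p[2]),np.sin(p[2])
print("TCP in jig mm",np.round([1e3*(c*d[0]+s*d[1]),1e3*(-s*d[0]+c*d[1]),1e3*e[2]],1),"yaw",np.round(o["tcp_rot"],1),"F",np.round(o["wrist_force"],1),"t",o["time"])
E
python3 j.py
```

```text
time: 0.52
ee_pos: [0.1481, 0.5295, 0.2559]
tcp_rot: [-180.0, 0.0, 129.0]
wrist_force: [-0.2, 0.0, -0.2]
opening: 0.0255
grasp_force: 0.0
time: 0.93
ee_pos: [0.1482, 0.5295, 0.2558]
tcp_rot: [-180.0, 0.0, 94.0]
wrist_force: [-0.5, -1.0, -0.1]
opening: 0.0
grasp_force: 0.0
time: 1.1
ee_pos: [0.1481, 0.5295, 0.2559]
tcp_rot: [-180.0, 0.0, 88.5]
wrist_force: [0.4, -0.5, 0.4]
opening: -0.0
grasp_force: 0.0
TCP in jig mm [-355.7  525.4  255.9] yaw [-180.     0.    88.5] F [ 0.4 -0.5  0.4] t 1.1
```

```bash
echo '-0.18 0.09 0 0 0
-0.18 0.09 0 0 0
-0.18 0.09 0 0 0
-0.18 0.09 0 0 0
-0.18 0.09 0 0 0' | python3 -m pendant >/dev/null
echo '-0.18 0.09 0 0 0
-0.18 0.09 0 0 0
-0.18 0.09 0 0 0
-0.18 0.09 0 0 0
-0.18 0.09 0 0 0' | python3 -m pendant >/dev/null
echo '-0.18 0.09 0 0 0
-0.18 0.09 0 0 0
-0.18 0.09 0 0 0
-0.18 0.09 0 0 0
-0.18 0.09 0 0 0' | python3 -m pendant >/dev/null
echo '-0.18 0.09 0 0 0
-0.18 0.09 0 0 0
-0.18 0.09 0 0 0
-0.18 0.09 0 0 0
-0.18 0.09 0 0 0' | python3 -m pendant >/dev/null
python3 j.py
```

```text
TCP in jig mm [   5.  -197.2  255.7] yaw [-180.     0.    88.9] F [1.3 1.1 0.1] t 2.7667
```

```bash
echo '0 -0.004 0.04 0 0
0 -0.004 0.08 0 0
0 -0.004 0.106 0 0
0 -0.004 0.106 0 0' | python3 -m pendant
python3 j.py
python3 - <<'E'
from workcell import bot
import cv2,numpy as np
t=bot.camera("top")[170:250,230:390];s=bot.camera("side")[120:270,250:400]
z=lambda a:cv2.resize(a,(400,int(400*a.shape[0]/a.shape[1])),interpolation=2)
a,b=z(t),z(s);c=np.zeros((400,800,3),np.uint8);c[:a.shape[0],:400]=a;c[:b.shape[0],400:]=b;cv2.imwrite("pics/p1.png",c)
E
```

```text
time: 3.1
ee_pos: [0.4861, -0.1971, 0.1441]
tcp_rot: [-179.5, -0.2, 88.9]
wrist_force: [-0.6, 0.0, -1.3]
opening: -0.0002
grasp_force: 0.0
TCP in jig mm [  -2.1 -193.8  144.1] yaw [-179.5   -0.2   88.9] F [-0.6  0.  -1.3] t 3.1
```

View pics/p1.png

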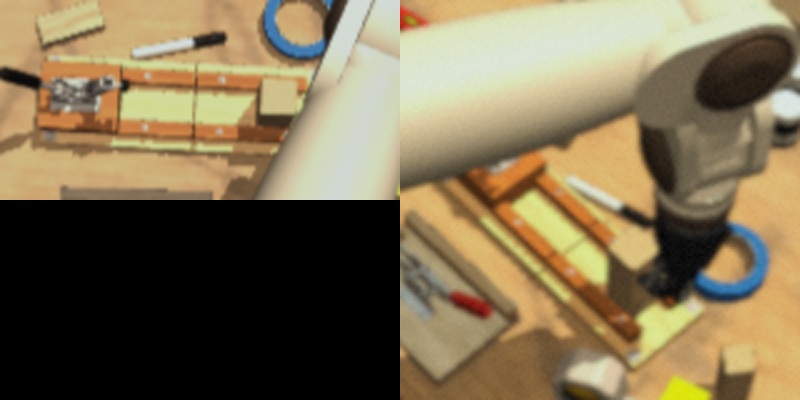

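The picture shows the hand right behind the standing blank: side-crop blank at (630,270), fingers at (670,285). The tips are near blank-top height. Now a slow push.

```bash
echo '0.012 0.002 -0.003 0 0
0.024 0.002 -0.003 0 0
0.034 0.002 -0.003 0 0
0.038 0.002 -0.003 0 0
0.042 0.002 -0.003 0 0' | python3 -m pendant
echo '0.004 0 0 0 0
0.008 0 0 0 0
0.012 0 0 0 0
0.016 0 0 0 0' | python3 -m pendant; python3 j.py
```

```text
time: 3.62
ee_pos: [0.4919, -0.1548, 0.1543]
tcp_rot: [179.9, 0.0, 88.9]
wrist_force: [0.4, -0.3, 0.4]
opening: 0.0001
grasp_force: 0.4
time: 3.95
ee_pos: [0.4919, -0.1396, 0.1533]
tcp_rot: [-180.0, 0.0, 88.8]
wrist_force: [0.5, -1.1, 0.4]
opening: -0.0
grasp_force: 0.1
TCP in jig mm [   2.4 -136.2  153.3] yaw [-180.     0.    88.8] F [ 0.5 -1.1  0.4] t 3.95
```

```bash
echo '0.004 0 0 0 0
0.008 0 0 0 0
0.012 0 0 0 0
0.016 0 0 0 0
0.020 0 0 0 0' | python3 -m pendant
echo '0.004 0 0 0 0
0.006 0 0 0 0
0.006 0 0 0 0
0.006 0 0 0 0
0.006 0 0 0 0' | python3 -m pendant;python3 j.py
cat > look.py <<'E'
import sys
from workcell import bot
import cv2,numpy as np
t=bot.camera("top")[170:250,220:380];s=bot.camera("side")[110:260,240:390]
z=lambda a:cv2.resize(a,(400,int(400*a.shape[0]/a.shape[1])),interpolation=2)
a,b=z(t),z(s);c=np.zeros((400,800,3),np.uint8);c[:a.shape[0],:400]=a;c[:b.shape[0],400:]=b;cv2.imwrite(sys.argv[1],c)
E
python3 look.py pics/p2.png
```

```text
time: 4.37
ee_pos: [0.4923, -0.1195, 0.1532]
tcp_rot: [-180.0, -0.0, 88.8]
wrist_force: [0.4, -0.4, 0.7]
opening: -0.0002
grasp_force: 0.0
time: 4.78
ee_pos: [0.4924, -0.114, 0.1533]
tcp_rot: [-180.0, 0.0, 88.8]
wrist_force: [0.3, 0.3, -0.5]
opening: 0.0001
grasp_force: 0.0
TCP in jig mm [   2.4 -110.5  153.3] yaw [-180.     0.    88.8] F [ 0.3  0.3 -0.5] t 4.7833
```

View pics/p2.png

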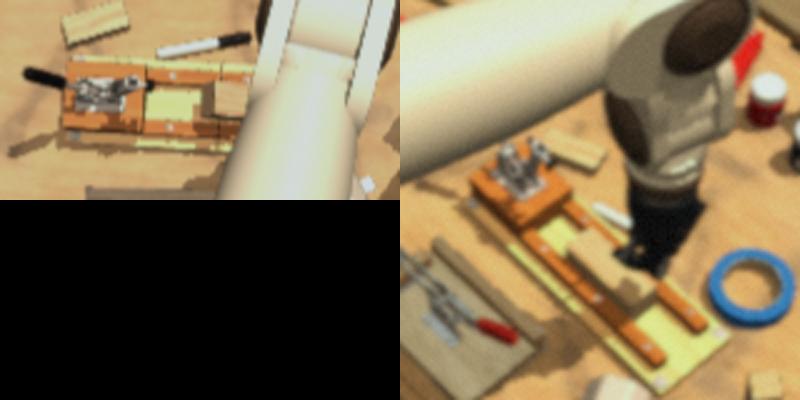

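The blank now lies in the channel: side crop from (590,240) to (655,295), head about 60 mm short of the block. I'll back off, lower behind its foot and push.

```bash
echo '-0.03 -0.002 0 0 0
-0.04 -0.002 0 0 0
-0.04 -0.002 0.04 0 0
-0.04 -0.002 0.083 0 0
-0.04 -0.002 0.083 0 0' | python3 -m pendant
echo '0.015 0 0 0 0
0.025 0 0 0 0
0.032 0 0 0 0
0.038 0 0 0 0
0.044 0 0 0 0' | python3 -m pendant;python3 j.py
echo '0.006 0 0 0 0
0.012 0 0 0 0
0.018 0 0 0 0
0.024 0 0 0 0
0.030 0 0 0 0' | python3 -m pendant;python3 j.py
```

```text
time: 5.3
ee_pos: [0.4857, -0.1531, 0.0631]
tcp_rot: [-179.4, -0.2, 88.7]
wrist_force: [-1.5, 1.2, -1.6]
opening: -0.0
grasp_force: 0.0
time: 5.72
ee_pos: [0.4912, -0.1093, 0.0716]
tcp_rot: [179.9, 0.0, 88.8]
wrist_force: [1.0, 0.0, 0.4]
opening: -0.0001
grasp_force: 0.0
TCP in jig mm [   1.1 -105.9   71.6] yaw [179.9   0.   88.8] F [1.  0.  0.4] t 5.7167
time: 6.13
ee_pos: [0.4912, -0.0794, 0.0704]
tcp_rot: [180.0, 0.0, 88.8]
wrist_force: [0.4, -2.1, 1.2]
opening: 0.0001
grasp_force: 0.9
TCP in jig mm [  0.5 -76.   70.4] yaw [180.    0.   88.8] F [ 0.4 -2.1  1.2] t 6.1333
```

```bash
echo '0.005 0 0 0 0
0.010 0 0 0 0
0.015 0 0 0 0
0.019 0 0 0 0
0.022 0 0 0 0' | python3 -m pendant;python3 j.py
echo '0.002 0 0 0 0
0.004 0 0 0 0
0.006 0 0 0 0
0.007 0 0 0 0' | python3 -m pendant;python3 j.py
```

```text
time: 6.55
ee_pos: [0.4916, -0.0574, 0.0703]
tcp_rot: [-180.0, -0.0, 88.8]
wrist_force: [0.2, -1.9, 2.0]
opening: 0.0001
grasp_force: 1.0
TCP in jig mm [  0.4 -54.   70.3] yaw [-180.    -0.    88.8] F [ 0.2 -1.9  2. ] t 6.55
time: 6.88
ee_pos: [0.4918, -0.0507, 0.0703]
tcp_rot: [-180.0, 0.0, 88.8]
wrist_force: [0.3, -1.3, 1.6]
opening: -0.0003
grasp_force: 1.0
TCP in jig mm [  0.4 -47.3  70.3] yaw [-180.     0.    88.8] F [ 0.3 -1.3  1.6] t 6.8833
```

```bash
for i in 1 ; do echo '0.001 0 0 0 0
0.002 0 0 0 0
0.002 0 0 0 0' | python3 -m pendant | sed -n 4p; python3 j.py; done
echo '0.001 0 0 0 0
0.002 0 0 0 0
0.002 0 0 0 0' | python3 -m pendant | sed -n 4p;  python3 j.py
echo '0.001 0 0 0 0
0.002 0 0 0 0
0.002 0 0 0 0' | python3 -m pendant | sed -n 4p;  python3 j.py
```

```text
wrist_force: [0.1, -0.7, 0.6]
TCP in jig mm [  0.4 -45.3  70.2] yaw [-180.    -0.    88.8] F [ 0.1 -0.7  0.6] t 7.1333
wrist_force: [1.0, -1.0, 1.3]
TCP in jig mm [  0.4 -43.3  70.2] yaw [-180.    -0.    88.8] F [ 1.  -1.   1.3] t 7.3833
wrist_force: [-1.5, -11.9, 1.5]
TCP in jig mm [  0.2 -43.   70.3] yaw [-180.     0.2   88.7] F [ -1.5 -11.9   1.5] t 7.6333
```

The force rose to 12 N at the expected spot, so the blank is butted. I'll hold, back off, rise clear and check.

```bash
echo '0.001 0 0 0 0
0.001 0 0 0 0
0.001 0 0 0 0
0.001 0 0 0 0' | python3 -m pendant | sed -n 4p; python3 j.py
echo '-0.002 0 0 0 0
-0.01 0 0 0 0
-0.03 0 0 0 0
-0.04 0 -0.04 0 0
-0.04 0 -0.08 0 0' | python3 -m pendant 
echo '0 -0.04 -0.04 0 0
0 -0.08 -0.08 0 0
0 -0.12 -0.11 0 0
0 -0.16 -0.11 0 0
0 -0.16 -0.11 0 0' | python3 -m pendant;python3 j.py
python3 look.py pics/p3.png
```

```text
wrist_force: [-2.7, -16.9, 0.8]
TCP in jig mm [  0.  -42.9  70.3] yaw [-179.9    0.3   88.7] F [ -2.7 -16.9   0.8] t 7.9667
time: 8.38
ee_pos: [0.4894, -0.085, 0.149]
tcp_rot: [-179.7, -0.1, 88.7]
wrist_force: [1.5, -1.0, 1.3]
opening: -0.0002
grasp_force: 0.0
time: 8.8
ee_pos: [0.3292, -0.0802, 0.2621]
tcp_rot: [179.9, -0.0, 88.8]
wrist_force: [-0.1, -0.4, 0.6]
opening: -0.0
grasp_force: 0.0
TCP in jig mm [-161.5  -80.3  262.1] yaw [179.9  -0.   88.8] F [-0.1 -0.4  0.6] t 8.8
```

View pics/p3.png

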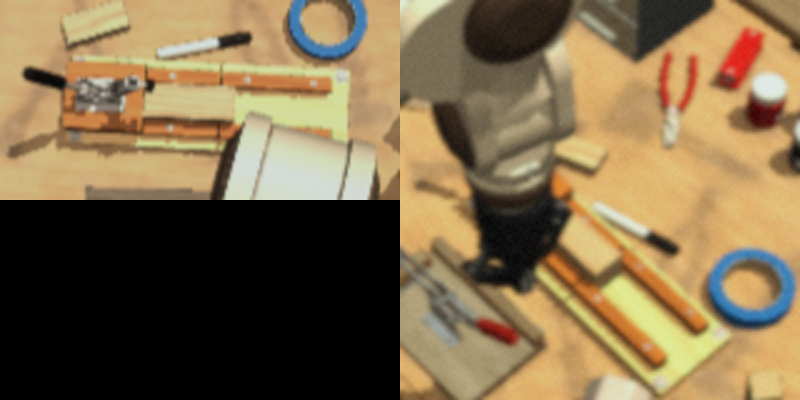

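The picture shows the blank flat with its head on the end block (top crop (146–236, 88–118)) and the clamp still open. I'll check the foot edge numerically and move to above and inside the lever.

```bash
python3 - <<'E'
from h import *
p=np.load("jig.npy")
for y in(-.04,-.035,-.03):print(y,((proj("top",w(p,[[0,y,.063]]))-(220,170))*2.5).round(1))
E
echo '0.252 0 0 0 0
0.252 0 0 0 0
0.252 0 0 0 0
0.252 0 0 0 0
0.252 0 0 0 0' | python3 -m pendant >/dev/null
echo '0.044 0 0 0 0
0.044 0 0 0 0
0.044 0 0 0 0' | python3 -m pendant ; python3 j.py
```

```text
-0.04 [[238.7 102.3]]
-0.035 [[234.9 102.2]]
-0.03 [[231.1 102. ]]
time: 9.57
ee_pos: [0.3362, 0.1741, 0.2594]
tcp_rot: [-179.9, 0.0, 89.1]
wrist_force: [-0.4, -0.6, 0.4]
opening: 0.0001
grasp_force: 0.0
TCP in jig mm [-160.   174.   259.4] yaw [-179.9    0.    89.1] F [-0.4 -0.6  0.4] t 9.5667
```

```bash
echo '-0.002 0.16 0 0 0
-0.002 0.16 0 0 0
-0.002 0.16 0 0 0
-0.002 0.16 0 0 0
-0.002 0.16 0 0 0' | python3 -m pendant >/dev/null
echo '0 0 0.03 0 0
0 0 0.05 0 0
0 0 0.05 0 0' | python3 -m pendant >/dev/null; python3 j.py
python3 look.py pics/p4.png
```

```text
TCP in jig mm [ -0.5 167.6 205.9] yaw [-1.796e+02  1.000e-01  8.860e+01] F [ 0.1  0.  -0.1] t 10.2333
```

View pics/p4.png

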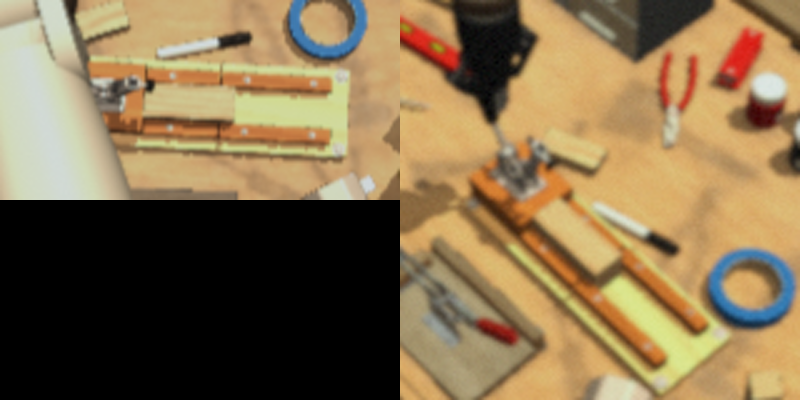

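The blank is home, with its head at side crop (540,210) against the block, and the hand is at the lever at (490,110). Now I press along the lever's arc in small steps.

```bash
echo '0.008 0 0 0 0
0.014 0 0 0 0
0.022 0 0.004 0 0
0.028 0 0.008 0 0
0.034 0 0.012 0 0' | python3 -m pendant|sed -n 4p; python3 j.py
echo '0.005 0 0.004 0 0
0.010 0 0.009 0 0
0.015 0 0.015 0 0
0.019 0 0.020 0 0' | python3 -m pendant|sed -n 4p; python3 j.py
```

```text
wrist_force: [1.4, -1.2, 3.8]
TCP in jig mm [  0.6 205.  198.7] yaw [179.9  -0.   88.8] F [ 1.4 -1.2  3.8] t 10.75
wrist_force: [0.9, 0.4, 2.5]
TCP in jig mm [  0.3 223.5 177.5] yaw [-180.    -0.    88.8] F [0.9 0.4 2.5] t 11.0833
```

```bash
echo '0.004 0 0.006 0 0
0.007 0 0.012 0 0
0.010 0 0.018 0 0
0.012 0 0.022 0 0' | python3 -m pendant|sed -n 4p; python3 j.py
echo '0.001 0 0.004 0 0
0.002 0 0.008 0 0
0.002 0 0.010 0 0
0.002 0 0.010 0 0' | python3 -m pendant|sed -n 4p; python3 j.py
```

```text
wrist_force: [0.6, -0.2, 2.9]
TCP in jig mm [2.000e-01 2.351e+02 1.553e+02] yaw [-180.     0.    88.8] F [ 0.6 -0.2  2.9] t 11.4167
wrist_force: [0.5, 0.6, 1.2]
TCP in jig mm [  0.3 236.8 145.9] yaw [-180.     0.    88.8] F [0.5 0.6 1.2] t 11.75
```

```bash
echo '0.001 0 0.002 0 0
0.001 0 0.004 0 0
0.001 0 0.004 0 0' | python3 -m pendant|sed -n 4p; python3 j.py
echo '0 0 0.002 0 0
0 0 0.003 0 0
0 0 0.003 0 0' | python3 -m pendant|sed -n 4p; python3 j.py
```

```text
wrist_force: [-0.4, 0.5, 1.5]
TCP in jig mm [  0.3 237.8 141.8] yaw [-180.     0.    88.8] F [-0.4  0.5  1.5] t 12.0
wrist_force: [0.1, 0.5, 0.7]
TCP in jig mm [  0.3 237.9 139. ] yaw [-180.     0.    88.8] F [0.1 0.5 0.7] t 12.25
```

```bash
echo '0 0 0.001 0 0
0 0 0.002 0 0
0 0 0.002 0 0' | python3 -m pendant|sed -n 4p
echo '0 0 0.001 0 0
0 0 0.002 0 0
0 0 0.002 0 0' | python3 -m pendant|sed -n 4p; python3 j.py
```

```text
wrist_force: [-2.7, -0.1, 9.3]
wrist_force: [-5.6, -2.0, 19.9]
TCP in jig mm [  0.7 238.  138.1] yaw [ 1.798e+02 -1.000e-01  8.880e+01] F [-5.6 -2.  19.9] t 12.75
```

There's a firm end stop (20 N at z = 138, where the closed lever should be). I'll retreat and check.

```bash
echo '0 0 -0.03 0 0
0 0 -0.07 0 0
0 0 -0.11 0 0
0 -0.04 -0.12 0 0
0 -0.08 -0.12 0 0' | python3 -m pendant >/dev/null
echo '0.04 -0.04 0 0 0
0.08 -0.08 0 0 0
0.12 -0.12 0 0 0
0.16 -0.16 0 0 0
0.16 -0.16 0 0 0' | python3 -m pendant >/dev/null
echo '0 0 0 0 0
0 0 0 0 0' | python3 -m pendant >/dev/null; python3 j.py
python3 look.py pics/p5.png
```

```text
TCP in jig mm [-228.6  386.2  254.9] yaw [-180.    0.   89.] F [ 0.6 -0.2 -0.9] t 13.75
```

View pics/p5.png

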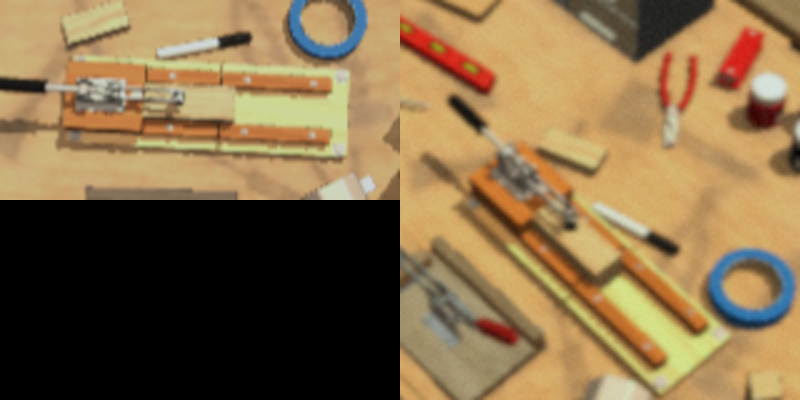

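The lever lies level (top crop (0–60, 86)), and the foot presses on the blank at (178,97). The blank is still butted with its foot edge at about x = 235, and the robot is clear. I'm handing in.

```bash
python3 -c "
from workcell import bot
print(bot.job_done())"
```

```text
the job is handed in; nothing more can be done
None
```

I tipped the blank flat, pushed it against the end block, then closed the toggle clamp fully on it, and handed the job in at about 14 s with the robot clear; no verdict was returned.

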